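# Index the filling funnel to the open tub

## Task

Hook a fingertip under the red pull ring of the spring index pin, lift the pin out of its hole, swing the link arm exactly one hole so that the funnel at its other end comes over the open, empty tub, and let the pin spring fully home in that hole. Do not pinch the ring or wrench it, and leave the tubs and the jar where they stand; finish with the hand clear.

Things in the scene. Friction and masses are not known exactly. Their poses are not given: they have to be found in the camera images.
- index_stand: Fixed dark stand. Origin on the vertical pivot axis of the link arm at table height, z up. The sector plate with the holes is on its -x side, which faces away from the robot. Its +y side is a shelf, top 10 mm above the table, with three tubs 140 mm from the pivot, 25 degrees apart, the middle one 75 degrees anticlockwise from +x. Start: pin in the middle hole, funnel over the middle tub.
- middle_hole (a point): Mouth of the middle hole of the fixed aluminium sector plate, 30 mm above the table. Five dark holes lie on a circle of 150 mm radius about the pivot, 25 degrees (0.436 rad, 65 mm) apart, the middle one on the stand's -x axis.
- link_arm (a joint): Angle of the blue link arm about the pivot, rad: 0 = pin at the middle hole, positive = anticlockwise from above; holes at -0.873, -0.436, 0, 0.436, 0.873. With the pin out it turns freely (under 1 N at the ring, no spring). At 0 its pin end points to the stand's -x, its funnel end 75 degrees anticlockwise from +x; both turn together about the pivot.
- hub_top (a point): Top of the link arm's hub on the pivot axis, 116 mm above the table; the hub is 40 mm across. From it a 36 mm wide bar (top 46 mm above the table) runs to 25 mm beyond the pin, with a 25 mm wide barrel round the pin up to 68 mm; a second bar, 98 mm high, carries the funnel.
- index_pin (a joint): Lift of the index pin on the link arm, m: 0 = home in a hole, 0.010 = round tip just clear of the sector plate, 0.018 = upper stop. A spring pulls it down with 5 N at 0 and 9.5 N at 0.018. It moves only straight up and down on the arm; let go, it stands on the plate (0.010) or drops into a hole within about 3 mm.
- pull_ring: Red round ring fixed on top of the pin: inner diameter 54 mm, bar 7 mm thick. Origin at its centre, 103 mm above the table with the pin home, 135 mm from the pivot axis (15 mm nearer than the pin). Its x axis is level and points along the arm to the pivot, y level across the arm, z up. It stands across the arm and leans 30 degrees from upright, top towards the pivot.
- ring_top (a point): Middle of the ring's top bar (bar centre), under which a fingertip hooks; 15 mm nearer the pivot and 26 mm higher than the ring's centre. Closed fingers tilted about 45 degrees, pointing down and towards the pivot, pass through the ring from outside the sector; behind it is free space down to the arm's bar.
- funnel_outlet (a point): Centre of the lower mouth of the steel funnel on the second end of the link arm, 140 mm from the pivot, 66 mm above the table (11 mm over the tubs' tops); it moves with the arm. The funnel is 60 mm wide at the top, 144 mm above the table.
- tub_open: The open, empty white tub, 54 mm diameter, 45 mm high, loose on the shelf next to the middle tub, on either side. Origin at the centre of its underside.
- tub_mid: Filled white tub with a beige lid, 54 mm diameter, 45 mm high, loose on the middle of the shelf, under the funnel at the start. Origin at the centre of its underside.
- tub_side: Filled white tub with a beige lid, same size, loose on the shelf on the other side of the middle one. Origin at the centre of its underside.
- jar: Closed jar with a blue cap, 60 mm diameter, 90 mm high, loose on the table beside the stand. Origin at the centre of its underside.
There are look-alikes about, which are no part of the job. Leave any yellow look-alike of the tub_open alone. Leave any yellow look-alike of the tub_mid alone.

How it is judged:
By the outcome, as a careful person would: the job done as asked, in the order asked, and still so for the second after the job is handed in, with the robot touching nothing.
It also fails if it takes over 43 s, if anything falls off the work surface, if the arm or the gripper's body presses on something with over 40 N, if the wrist force passes 120 N, or if a joint passes its speed limit or range.

## Robot

A 7-joint arm with a two-finger parallel gripper is mounted at the origin on the work surface. World frame = base frame: x ahead of the robot, y to its left, z up, the work surface at z = 0. Lengths are in m, angles in degrees, forces in N, time in s.
With the tool pointing down it reaches from about 0.425 to 0.95 m from the base axis. Payload 4.7 kg.
Tool frame: the origin (TCP) lies at the very end of the fingers, on their centre line; the grasp point (between the pads) lies 19 mm behind it (pinch_z is the distance from the TCP to the grasp point, in m); z points along the fingers, y is the line along which they close (so a half turn about z gives the same grasp; the last joint's range is limited). The gripper opens to 87 mm and grips with 3 to 60 N. Pads are 19 mm wide; open, the fingers measure 117 mm over their backs; the gripper's body (75 mm by 190 mm) begins 51 mm behind the grasp point.
Start: joints at [-74.593, 26.849, -2.785, 87.806, 1.381, 65.374, -4.715], TCP at [0.198, 0.645, 0.192] pointing down, gripper open.
Joint ranges: [-148.3, 148.3], [-19.14, 114.17], [-79.39, 73.82], [5.75, 140.21], [-59.74, 239.74], [12.07, 113.84], [-152.46, 152.46]. Speed limits (degrees/s): [147.25, 147.25, 180, 180, 180, 180, 180].

## Interface

Orientations are given as [roll, pitch, yaw] about the fixed x, y, z axes, in that order (R = Rz(yaw) Ry(pitch) Rx(roll)).
In Python, from rig import * gives the robot as it stands.
- The arm moves only by the tool send_rows, never from a script. Its argument "deltas" is a list of rows, each a list of 7 numbers: the gripper's target within -1 to 1 (fully open at 1, half-way at 0, shut at -1), then the shift along the tool's x, y, z as a fraction of full scale, then the turn, a rotation vector about the tool's x, y, z as a fraction of full scale. In form: [[fingers, x, y, z, rx, ry, rz], ...]. A call has 1 to 20 rows; each row is the pose to reach, as a shift and turn from the pose commanded when the call began, along the tool's axes at that moment, turning the shorter way round; what a row does not reach only later rows make up. Full scale, the value 1, is 750 mm for a shift and pi rad for a turn. A row lasts 1/10 s, in which the tool goes at most 50 mm and 8.59 degrees, less where a joint would pass 70% of its speed; a pose out of reach is approached as far as the arm can. A call with a number of a shift or a turn outside -1 to 1 is refused whole. A call with a gripper value outside its range is refused whole. The fingers move at their own pace and stop on an object; the grip force is fixed at half the most. Time passes only in rows, so rows that repeat a pose let the fingers close. It gives the time, the measured TCP pose, the force, the opening and the grip force at its end, in the units of the state.
- read_state(): the state, without advancing time (a new reading comes with each control period).
- grab_frame(name): name is "side" or "top"; returns a dict with "color" (400x640x3 uint8, blue, green, red), "camera_matrix" (3x3 intrinsics, pixels), "origin" and "rotation" of the camera in the world. Camera axes: x right, y up, looking along -z (the intrinsics and any distortion apply to the point x, -y, -z); pixel columns grow to the right and rows downward; lengths in m; the calibration is good to about 2 mm. A picture is of the moment at which its call begins. There is no depth.
- close_job(): hands the job in; it is judged then, once.
The state is a dict: "t": time; "joint_positions": joint angles; "joint_velocities": joint speeds; "effort": joint torques, N m; "ee_pos": TCP position; "orientation": TCP orientation; "contact_force": force on the tool from outside, world axes, zero at the start; "torque": the same for the moment, N m; "finger_gap": finger opening in m; "finger_force": force on a finger pad.
Only numpy, scipy, OpenCV 4.12 (cv2) and the standard library are available. Lean on these libraries where they do the work, as an engineer would, in place of code of your own. Each camera call takes 0.05 s, during which the arm holds its last target. There are 200 camera calls.

## Working session

There is one attempt and no reset: what is moved stays moved. The work goes in short steps, Python scripts to look and compute and a tool call to move; the robot and the scene stay as the last step left them, time stands still between calls to the robot, and variables do not carry over. Pictures are saved under pics/ and viewed, at most 10 in all, crops included, and the job is handed in when it is done.

Besides the shell and the picture viewer there is one more tool, called after "Call:" by a JSON object that holds its "api" and its "payload". send_rows: Moves the arm, as the interface text tells. Shift numbers are shares of 750 mm and turn numbers shares of pi rad, none past 1 either way. Its arguments: {"type":"object","properties":{"deltas":{"type":"array","items":{"type":"array","items":{"type":"number"}}}},"required":["deltas"]}

```bash
mkdir -p pics; ls; python3 - <<'E'
from rig import *
import cv2,pickle
d={}
for n in("side","top"):
    f=grab_frame(n);d[n]=f;cv2.imwrite(f"pics/{n}0.png",f["color"]);print(n,f["camera_matrix"],f["origin"],f["rotation"],[k for k in f])
pickle.dump(d,open("f0.pkl","wb"))
print(read_state())
E
```

```text
pics
side [[472.46892315   0.         317.05355114]
 [  0.         472.46892315 195.77577613]
 [  0.           0.           1.        ]] [ 0.22473094 -0.72244558  0.9262325 ] [ 39.64049523   0.32303303 -27.24112592] ['color', 'camera_matrix', 'origin', 'rotation']
top [[454.31804266   0.         322.51724391]
 [  0.         454.31804266 206.69753467]
 [  0.           0.           1.        ]] [ 0.33890066 -0.12786368  0.97971497] [ 11.79920043   0.32426557 -91.27355602] ['color', 'camera_matrix', 'origin', 'rotation']
{'t': 0.1, 'joint_positions': array([-74.5945004 ,  26.89215139,  -2.78555924,  87.86881247,
         1.38252719,  65.37417296,  -4.71760701]), 'joint_velocities': array([-0.08082768,  0.0103679 , -0.05204826, -0.29853865, -0.00033587,
        0.1107724 ,  0.04580227]), 'effort': array([ 5.52439669e-04, -5.09173000e+01, -8.11861013e-02, -2.36831295e+01,
       -6.14829292e-02,  3.44442751e-02,  5.52671133e-05]), 'ee_pos': array([0.19784976, 0.64472021, 0.19149648]), 'orientation': array([-1.79898587e+02,  4.54814278e-03,  1.62940032e+02]), 'contact_force': array([ 0.49031111, -0.94993004, -0.24241386]), 'torque': array([ 0.02924911,  0.0014926 , -0.00421256]), 'finger_force': 0.0, 'finger_gap': 0.0871399362423927}
```

View pics/side0.png

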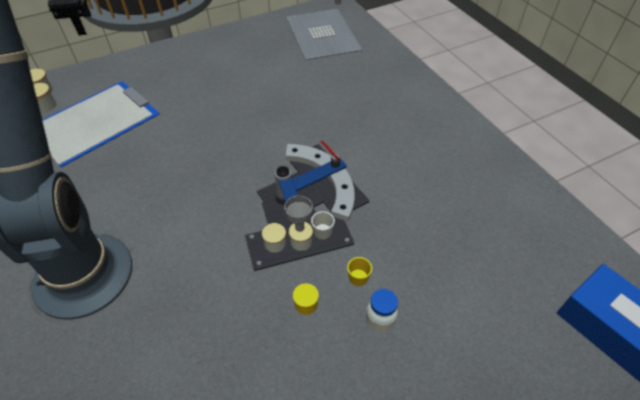

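View pics/top0.png

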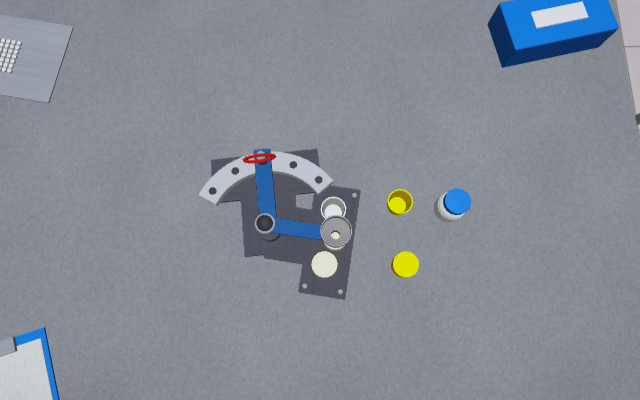

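The top view shows the pivot hub at (265,223), the ring at (260,158), the plate holes at (212,191), (235,170), (293,165) and (318,179), the funnel at (335,232) and the lidded tub at (324,264). There are two open-tub candidates. The white one at (333,210) is on the shelf next to the middle tub, so it fits. The yellow one at (400,202) is a look-alike. The open tub lies anticlockwise of the middle one, so the arm must go to +0.436 and the pin moves to the hole at (235,170).

```bash
cat > h.py <<'E'
import numpy as np,cv2,pickle
from scipy.spatial.transform import Rotation as R
def ray(f,u,v):
    K=f["camera_matrix"];d=np.array([(u-K[0,2])/K[0,0],-(v-K[1,2])/K[1,1],-1.])
    return np.array(f["origin"]),R.from_euler("xyz",f["rotation"],degrees=True).apply(d)
def onz(f,u,v,z):
    o,d=ray(f,u,v);return o+d*(z-o[2])/d[2]
def proj(f,p):
    q=R.from_euler("xyz",f["rotation"],degrees=True).inv().apply(np.array(p)-f["origin"]);K=f["camera_matrix"]
    return K[0,0]*q[0]/-q[2]+K[0,2],K[1,1]*q[1]/q[2]+K[1,2]
def tri(fa,a,fb,b):
    o1,d1=ray(fa,*a);o2,d2=ray(fb,*b);s=np.linalg.lstsq(np.c_[d1,-d2],o2-o1,rcond=None)[0]
    p,q=o1+s[0]*d1,o2+s[1]*d2;return (p+q)/2,np.linalg.norm(p-q)
def redmask(f):
    c=f["color"].astype(int);return ((c[...,2]>110)&(c[...,1]<70)&(c[...,0]<70)).astype(np.uint8)
E
python3 - <<'E'
from h import *
d=pickle.load(open("f0.pkl","rb"));t,s=d["top"],d["side"]
g=cv2.cvtColor(t["color"],cv2.COLOR_BGR2GRAY)
H=[]
for u,v in[(212,191),(235,170),(293,165),(318,179)]:
    w=np.clip(100-g[v-6:v+7,u-6:u+7].astype(float),0,None);yy,xx=np.mgrid[v-6:v+7,u-6:u+7]
    c=((w*xx).sum()/w.sum(),(w*yy).sum()/w.sum());H.append(onz(t,*c,.030));print(c,H[-1])
H=np.array(H)
from scipy.optimize import least_squares
ang=np.radians([50,25,-25,-50])   # about stand -x; + = anticlockwise
m=lambda p:np.c_[p[0]+.15*np.cos(p[2]+ang),p[1]+.15*np.sin(p[2]+ang)]
r=least_squares(lambda p:(m(p)-H[:,:2]).ravel(),[.3,0,0]);print("pivot,dir",r.x[:2],np.degrees(r.x[2]),"res mm",np.round(r.fun*1e3,1))
print("hub",onz(t,264.5,223,.116))
for n in d:
    f=d[n];mk=redmask(f);k,l,st,ce=cv2.connectedComponentsWithStats(mk)
    for i in range(1,k):
        if st[i,4]>8:print(n,st[i],ce[i])
p=r.x;e=np.array([np.cos(p[2]),np.sin(p[2])])
for nm,rr,z in[("ringc",.135,.103),("ringtop",.12,.129),("hub",0,.116)]:
    P=[*(p[:2]+rr*e),z];print(nm,P,proj(t,P),proj(s,P))
cv2.imwrite("pics/crop0.png",np.hstack([cv2.resize(t["color"][135:295,190:350],None,fx=2.5,fy=2.5,interpolation=2),cv2.resize(s["color"][130:290,230:390],None,fx=2.5,fy=2.5,interpolation=2)]))
E
```

```text
(np.float64(212.1109123434705), np.float64(190.5912343470483)) [0.57837684 0.11012835 0.03      ]
(np.float64(234.87898686679173), np.float64(170.55534709193245)) [0.6220806  0.06180436 0.03      ]
(np.float64(292.87589743589746), np.float64(164.53846153846155)) [ 0.63268641 -0.06442412  0.03      ]
(np.float64(318.32102908277403), np.float64(179.48769574944072)) [ 0.59768222 -0.11916271  0.03      ]
pivot,dir [ 0.49193248 -0.01264319] 4.803853351236834 res mm [ 0.  -0.2  0.   0.1  0.  -0.  -0.   0.1]
hub [ 0.48989351 -0.01437724  0.116     ]
side [321 141  16  16  56] [327.96428571 148.        ]
top [243 153  33  10 171] [259.26315789 157.84795322]
ringc [np.float64(0.6264582588172063), np.float64(-0.0013376302483146234), 0.103] (np.float64(259.1480885245636), np.float64(157.53890753929863)) (np.float64(329.9774799836499), np.float64(150.88808611972618))
ringtop [np.float64(0.6115109503768938), np.float64(-0.0025938031624336746), 0.129] (np.float64(257.85173181514654), np.float64(160.70746210237985)) (np.float64(324.90947960523187), np.float64(145.56372082080935))
hub [np.float64(0.49193248285439484), np.float64(-0.012643186475386071), 0.116] (np.float64(263.60603143645193), np.float64(221.9789855248336)) (np.float64(281.66241278408097), np.float64(168.8607163846165))
```

View pics/crop0.png

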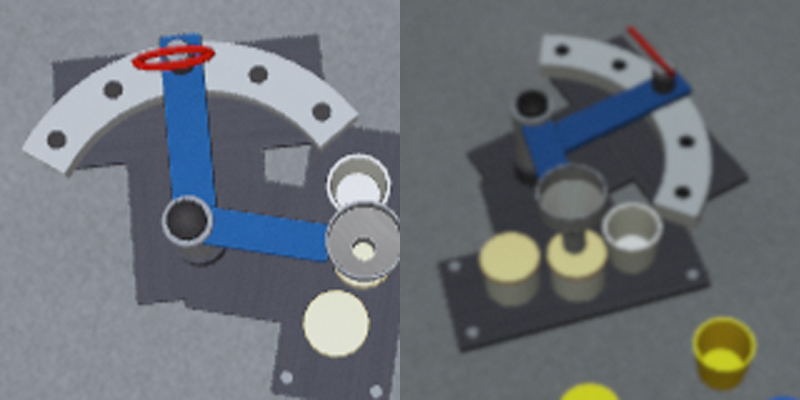

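```bash
cat >> h.py <<'E'
PIV=np.array([.4919,-.0126]);A0=4.8
def frame(a,tilt=45):
    e=np.array([np.cos(np.radians(a)),np.sin(np.radians(a)),0]);n=np.array([-e[1],e[0],0]);k=np.radians(tilt)
    z=-e*np.sin(k)-np.array([0,0,np.cos(k)]);return R.from_matrix(np.c_[np.cross(n,z),n,z]),e
def pose(a,depth,up=0,perp=5,tilt=45):   # mm: depth of TCP past ring centre along tool z, vertical lift, offset along tool x
    r,e=frame(a,tilt);p=np.r_[PIV,.103]+.135*e+r.apply([perp/1e3,0,depth/1e3])+[0,0,up/1e3];return p,r
def rows(p0,r0,L):
    for p,r in L:
        print([-1]+list(np.round(np.r_[r0.inv().apply(np.array(p)-p0)/.75,(r0.inv()*r).as_rotvec()/np.pi],4)))
def cur():
    from rig import read_state
    s=read_state();return s["ee_pos"],R.from_euler("xyz",s["orientation"],degrees=True),s
E
python3 - <<'E'
from h import *
p,r,s=cur();q,t=pose(A0,-110)
rows(p,r,[((p+[0,0,.12]),r),((q+[0.0,0,.12]),r),((q+[0,0,.12]),t),(q,t)]);print(q)
E
```

```text
[-1, np.float64(-0.0), np.float64(-0.0003), np.float64(-0.16), np.float64(0.0), np.float64(0.0), np.float64(0.0)]
[-1, np.float64(-0.8909), np.float64(-0.6192), np.float64(-0.1493), np.float64(0.0), np.float64(0.0), np.float64(0.0)]
[-1, np.float64(-0.8909), np.float64(-0.6192), np.float64(-0.1493), np.float64(0.0471), np.float64(0.2468), np.float64(-0.1153)]
[-1, np.float64(-0.8909), np.float64(-0.6189), np.float64(0.0107), np.float64(0.0471), np.float64(0.2468), np.float64(-0.1153)]
[0.70041236 0.00490927 0.18431728]
```

Call:
{"api": "send_rows", "payload": {"deltas": [[-1, 0, 0, -0.06, 0, 0, 0], [-1, 0, 0, -0.12, 0, 0, 0], [-1, 0, 0, -0.16, 0, 0, 0], [-1, -0.05, -0.035, -0.16, 0, 0, 0], [-1, -0.1, -0.07, -0.16, 0, 0, 0], [-1, -0.16, -0.11, -0.16, 0, 0, 0], [-1, -0.21, -0.146, -0.16, 0.003, 0.016, -0.008], [-1, -0.26, -0.18, -0.16, 0.006, 0.033, -0.015], [-1, -0.31, -0.215, -0.16, 0.009, 0.049, -0.023], [-1, -0.36, -0.25, -0.155, 0.013, 0.066, -0.031], [-1, -0.41, -0.285, -0.155, 0.016, 0.082, -0.038], [-1, -0.46, -0.32, -0.155, 0.019, 0.099, -0.046], [-1, -0.51, -0.354, -0.155, 0.022, 0.115, -0.054], [-1, -0.56, -0.39, -0.15, 0.025, 0.132, -0.062], [-1, -0.61, -0.424, -0.15, 0.028, 0.148, -0.069], [-1, -0.66, -0.46, -0.15, 0.031, 0.165, -0.077], [-1, -0.72, -0.5, -0.15, 0.035, 0.185, -0.085], [-1, -0.78, -0.54, -0.15, 0.039, 0.205, -0.095], [-1, -0.84, -0.58, -0.15, 0.043, 0.225, -0.105], [-1, -0.8909, -0.6192, -0.1493, 0.0471, 0.2468, -0.1153]]}}

```text
t: 2.1
ee_pos: [0.6305, 0.0826, 0.347]
orientation: [-178.9, -27.8, 178.8]
contact_force: [0.9, -3.5, -1.2]
finger_gap: 0.0006
finger_force: 0.0
```

Call:
{"api": "send_rows", "payload": {"deltas": [[-1, 0, 0, 0, 0, 0, 0], [-1, 0, 0, 0, 0, 0, 0], [-1, 0, 0, 0, 0, 0, 0]]}}

```text
t: 2.4
ee_pos: [0.6267, 0.0979, 0.3494]
orientation: [179.0, -27.9, -178.7]
contact_force: [0.1, -0.3, -0.0]
finger_gap: 0.0005
finger_force: 0.0
```

```bash
python3 - <<'E'
from h import *
p,r,s=cur();print(p,s["joint_positions"]);q,t=pose(A0,-110)
rows(p,r,[((q+[0,0,.12]),t),(q,t)])
E
```

```text
[0.62670736 0.09785732 0.34944622] [ -8.13759787  36.28000116  -3.67636043  57.42953981  -3.93806813
 113.64896523  78.74948275]
[-1, np.float64(-0.1124), np.float64(-0.1263), np.float64(0.0063), np.float64(0.017), np.float64(0.095), np.float64(-0.0147)]
[-1, np.float64(-0.1874), np.float64(-0.1288), np.float64(0.1477), np.float64(0.017), np.float64(0.095), np.float64(-0.0147)]
```

Call:
{"api": "send_rows", "payload": {"deltas": [[-1, -0.05, -0.04, 0.03, 0, 0, 0], [-1, -0.1, -0.08, 0.08, 0, 0, 0], [-1, -0.14, -0.128, 0.1, 0.005, 0, -0.005], [-1, -0.17, -0.1288, 0.12, 0.01, 0, -0.01], [-1, -0.1874, -0.1288, 0.1477, 0.017, 0.0, -0.0147], [-1, -0.1874, -0.1288, 0.1477, 0.017, 0.0, -0.0147], [-1, -0.1874, -0.1288, 0.1477, 0.017, 0.0, -0.0147], [-1, -0.1874, -0.1288, 0.1477, 0.017, 0.0, -0.0147]]}}

```text
t: 3.2
ee_pos: [0.7018, 0.0048, 0.1877]
orientation: [-179.3, -27.6, -175.7]
contact_force: [-0.9, -0.1, 0.1]
finger_gap: 0.0003
finger_force: 0.0
```

```bash
python3 - <<'E'
from h import *
p,r,s=cur();print(p,s["joint_positions"],s["orientation"]);q,t=pose(A0,-110)
rows(p,r,[((q+[0,0,.12]),t),(q,t)])
A=[];b=[]
for j2,j4,j6,rr,z in[(26.89,87.87,65.37,.6744,.1915),(36.28,57.43,113.65,np.hypot(.6267,.0979),.3494),(*s["joint_positions"][[1,3,5]],np.hypot(*p[:2]),p[2])]:
    a,c,d=np.radians([j2,j2+j4,j2+j4+j6])
    A+=[[np.sin(a),np.sin(c),np.sin(d),0],[np.cos(a),np.cos(c),np.cos(d),1]];b+=[rr,z]
print(np.linalg.lstsq(np.array(A),np.array(b),rcond=None))
E
```

```text
[0.70175585 0.00479247 0.18770048] [ -3.14344615  47.56002778  -2.30409931  57.1121734    2.05353609
 102.99108185  89.30810395] [-179.31427834  -27.62732887 -175.71300815]
[-1, np.float64(0.0737), np.float64(-0.0013), np.float64(-0.1369), np.float64(-0.0021), np.float64(0.0965), np.float64(-0.0029)]
[-1, np.float64(-0.0005), np.float64(0.0003), np.float64(0.0048), np.float64(-0.0021), np.float64(0.0965), np.float64(-0.0029)]
(array([0.55814754, 0.46607451, 0.34879403, 0.23837184]), array([3.30120675e-06]), np.int32(4), array([2.88790316, 1.887045  , 0.26881466, 0.16375338]))
```

```bash
python3 - <<'E'
from h import *
L1,L2,L3,h=.558,.466,.349,.238
for a in(A0,A0+25):
  for dep,up in((-110,0),(-60,0),(-30,0),(20,0),(20,30)):
    o=[]
    for k in(28,35,40,45):
      p,r=pose(a,dep,up,tilt=k);w=p-r.apply([0,0,L3]);x,z=np.hypot(*w[:2]),w[2]-h
      D=np.hypot(x,z)
      if D>L1+L2:o.append(None);continue
      j4=np.arccos((D*D-L1**2-L2**2)/2/L1/L2);j2=np.arctan2(x,z)-np.arctan2(L2*np.sin(j4),L1+L2*np.cos(j4))
      o.append((round(np.degrees(j4)),round(180+k-np.degrees(j2+j4),1)))
    print(a,dep,up,o)
E
```

```text
4.8 -110 0 [(62, np.float64(102.1)), (53, np.float64(111.4)), (46, np.float64(118.2)), (39, np.float64(125.3))]
4.8 -60 0 [(69, np.float64(95.6)), (62, np.float64(104.4)), (56, np.float64(110.6)), (51, np.float64(116.8))]
4.8 -30 0 [(73, np.float64(91.8)), (66, np.float64(100.4)), (62, np.float64(106.4)), (57, np.float64(112.4))]
4.8 20 0 [(79, np.float64(85.7)), (74, np.float64(94.0)), (70, np.float64(99.8)), (66, np.float64(105.5))]
4.8 20 30 [(78, np.float64(88.5)), (72, np.float64(96.7)), (69, np.float64(102.3)), (65, np.float64(107.9))]
29.8 -110 0 [(68, np.float64(99.4)), (60, np.float64(108.0)), (54, np.float64(114.1)), (49, np.float64(120.2))]
29.8 -60 0 [(74, np.float64(93.2)), (68, np.float64(101.4)), (63, np.float64(107.2)), (59, np.float64(112.9))]
29.8 -30 0 [(78, np.float64(89.6)), (72, np.float64(97.6)), (68, np.float64(103.3)), (64, np.float64(108.8))]
29.8 20 0 [(83, np.float64(83.6)), (79, np.float64(91.5)), (75, np.float64(97.0)), (72, np.float64(102.4))]
29.8 20 30 [(82, np.float64(86.4)), (77, np.float64(94.2)), (74, np.float64(99.6)), (71, np.float64(104.9))]
```

```bash
python3 - <<'E'
from h import *
p,r,s=cur()
rows(p,r,[pose(A0,-70,tilt=36),pose(A0,-50,tilt=40),pose(A0,-35,tilt=43)])
E
```

```text
[-1, np.float64(0.0299), np.float64(0.0005), np.float64(0.0535), np.float64(-0.0023), np.float64(0.0465), np.float64(-0.0027)]
[-1, np.float64(0.0291), np.float64(0.0007), np.float64(0.0802), np.float64(-0.0022), np.float64(0.0687), np.float64(-0.0028)]
[-1, np.float64(0.031), np.float64(0.0008), np.float64(0.1), np.float64(-0.0021), np.float64(0.0854), np.float64(-0.0028)]
```

Call:
{"api": "send_rows", "payload": {"deltas": [[-1, 0.015, 0.0005, 0.027, -0.0023, 0.0235, -0.0027], [-1, 0.0299, 0.0005, 0.0535, -0.0023, 0.0465, -0.0027], [-1, 0.0291, 0.0007, 0.0802, -0.0022, 0.0687, -0.0028], [-1, 0.031, 0.0008, 0.1, -0.0021, 0.0854, -0.0028], [-1, 0.031, 0.0008, 0.1, -0.0021, 0.0854, -0.0028], [-1, 0.031, 0.0008, 0.1, -0.0021, 0.0854, -0.0028], [-1, 0.031, 0.0008, 0.1, -0.0021, 0.0854, -0.0028]]}}

```text
t: 3.9
ee_pos: [0.647, -0.0002, 0.1323]
orientation: [-180.0, -42.9, -175.3]
contact_force: [0.6, 0.1, 0.9]
finger_gap: 0.0006
finger_force: 0.0
```

```bash
python3 - <<'E'
from h import *
from rig import *
p,r,s=cur();q,t=pose(A0,-35,tilt=43)
print(p,q,s["joint_positions"],s["contact_force"],s["orientation"],t.as_euler("xyz",degrees=True))
rows(p,r,[pose(A0,d,tilt=43) for d in(-20,-5,10,22)])
d={n:grab_frame(n) for n in("side","top")}
P=[proj(d[n],pose(A0,0)[0]) for n in d];print(P,[proj(d[n],p) for n in d])
cv2.imwrite("pics/c1.png",np.hstack([cv2.resize(d["side"]["color"][90:210,260:380],None,fx=3.3,fy=3.3,interpolation=2),cv2.resize(d["top"]["color"][100:220,200:320],None,fx=3.3,fy=3.3,interpolation=2)]))
E
```

```text
[ 6.47008464e-01 -1.99103780e-04  1.32251718e-01] [6.46568820e-01 3.87903665e-04 1.32007371e-01] [ -3.09147496  54.09269078  -2.01865088  58.27215569   1.64911591
 110.56556706  89.80790413] [0.59967477 0.06407979 0.91584752] [-179.97109733  -42.90407563 -175.25772845] [-180.   -43.  -175.2]
[-1, np.float64(0.0002), np.float64(0.0008), np.float64(0.0206), np.float64(0.0001), np.float64(0.0005), np.float64(-0.0002)]
[-1, np.float64(0.0002), np.float64(0.0008), np.float64(0.0406), np.float64(0.0001), np.float64(0.0005), np.float64(-0.0002)]
[-1, np.float64(0.0003), np.float64(0.0008), np.float64(0.0606), np.float64(0.0001), np.float64(0.0005), np.float64(-0.0002)]
[-1, np.float64(0.0003), np.float64(0.0008), np.float64(0.0766), np.float64(0.0001), np.float64(0.0005), np.float64(-0.0002)]
[(np.float64(328.7703677528164), np.float64(150.40488834486663)), (np.float64(259.01693882034044), np.float64(158.68183842756537))] [(np.float64(337.41888602459454), np.float64(139.2169685218572)), (np.float64(256.5180290843411), np.float64(142.9280809530291))]
```

View pics/c1.png

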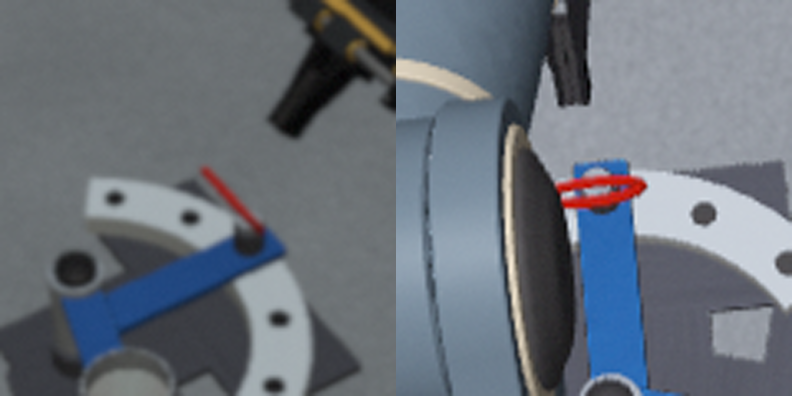

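The side crop shows the closed fingertips at about (347,129) and the top crop at about (253,131), both centred in line with the ring. They appear short of the projected TCP, so I'm triangulating the tip.

```bash
python3 - <<'E'
from h import *
from rig import *
d={n:grab_frame(n) for n in("side","top")}
p,r,s=cur();print(p)
q,e=tri(d["side"],(347.5,130),d["top"],(253.7,131.3));print(q,e,r.inv().apply(q-p))
E
```

```text
[ 6.46493170e-01 -2.68065652e-04  1.31629264e-01]
[0.67046165 0.00229091 0.14762345] 0.009851279478005025 [-0.00671931  0.00055725 -0.02813167]
```

Call:
{"api": "send_rows", "payload": {"deltas": [[-1, 0, 0.0008, 0.0206, 0, 0, 0], [-1, 0, 0.0008, 0.0406, 0, 0, 0], [-1, 0, 0.0008, 0.0606, 0, 0, 0], [-1, 0, 0.0008, 0.0606, 0, 0, 0], [-1, 0, 0.0008, 0.0606, 0, 0, 0]]}}

```text
t: 4.6
ee_pos: [0.6154, -0.0022, 0.0978]
orientation: [-180.0, -43.1, -175.2]
contact_force: [-0.4, -0.1, -0.3]
finger_gap: 0.0006
finger_force: 0.0
```

```bash
python3 - <<'E'
from h import *
from rig import *
d={n:grab_frame(n) for n in("side","top")}
p,r,s=cur();print(p,s["contact_force"],s["finger_gap"])
print([proj(d[n],p) for n in d],[proj(d[n],p-r.apply([0,0,.03])) for n in d])
cv2.imwrite("pics/c2.png",np.hstack([cv2.resize(d["side"]["color"][110:190,290:370],None,fx=5,fy=5,interpolation=2),cv2.resize(d["top"]["color"][120:200,220:300],None,fx=5,fy=5,interpolation=2)]))
E
```

```text
[ 0.61592491 -0.00215166  0.09795167] [ 0.00924637 -0.68187805 -0.74948783] 0.0006500724998513604
[(np.float64(326.32384309981666), np.float64(153.9658990808294)), (np.float64(259.87166478934074), np.float64(163.27921597579058))] [(np.float64(333.4802023404191), np.float64(144.39714245381663)), (np.float64(257.5228676988622), np.float64(150.16323816270688))]
```

View pics/c2.png

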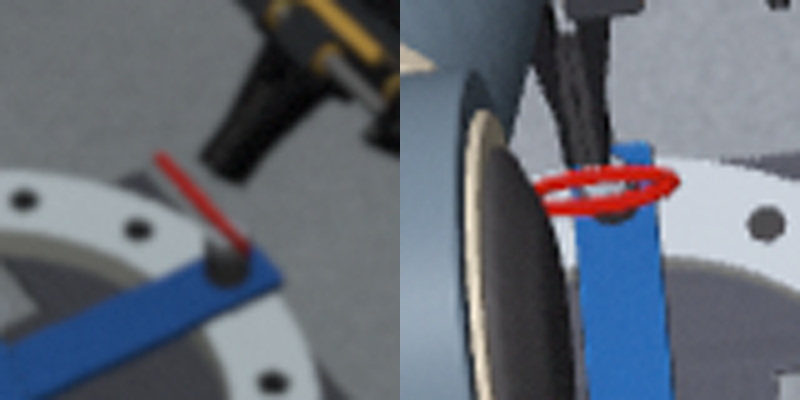

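The side crop shows the tip at (334,144) and the top crop at (258,153), still just outside the ring and aimed at its middle. The visible tip is about 27 mm behind the reported TCP, so I'll go 38 mm deeper.

Call:
{"api": "send_rows", "payload": {"deltas": [[-1, 0, 0, 0.01, 0, 0, 0], [-1, 0, 0, 0.02, 0, 0, 0], [-1, 0, 0, 0.03, 0, 0, 0], [-1, 0, 0, 0.04, 0, 0, 0], [-1, 0, 0, 0.0507, 0, 0, 0], [-1, 0, 0, 0.0507, 0, 0, 0], [-1, 0, 0, 0.0507, 0, 0, 0]]}}

```text
t: 5.4
ee_pos: [0.589, -0.0044, 0.0694]
orientation: [-180.0, -43.1, -175.3]
contact_force: [0.5, 0.5, 0.1]
finger_gap: 0.0005
finger_force: 0.0
```

```bash
python3 - <<'E'
from h import *
from rig import *
d={n:grab_frame(n) for n in("side","top")}
p,r,s=cur();print(p,s["contact_force"],s["joint_positions"])
print(r.inv().apply([0,0,1/750]))
cv2.imwrite("pics/c3.png",np.hstack([cv2.resize(d["side"]["color"][110:190,290:370],None,fx=5,fy=5,interpolation=2),cv2.resize(d["top"]["color"][120:200,220:300],None,fx=5,fy=5,interpolation=2)]))
E
```

```text
[ 0.58944037 -0.00435448  0.06963184] [-0.35692045 -0.08390406 -0.28058228] [-2.56380256 51.78843858 -2.64837545 71.88609261  1.9355683  99.46451414
 89.29648278]
[ 9.10818825e-04 -2.68908299e-07 -9.73748825e-04]
```

View pics/c3.png

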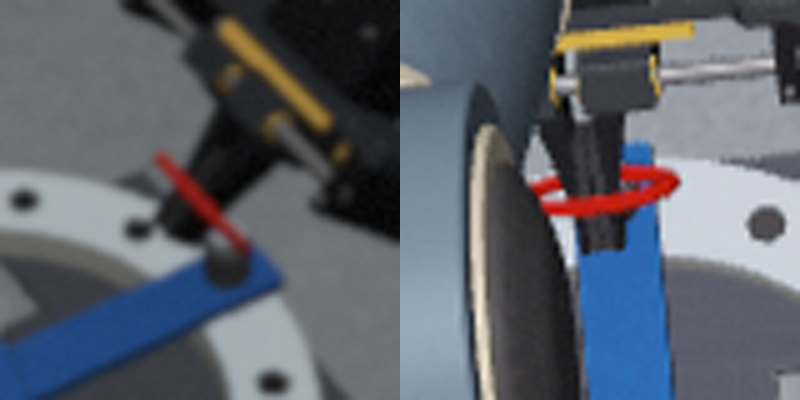

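Both views show the closed fingers through the ring, with the tip about 20 mm beyond it and no contact. I'm lifting straight up until the spring force appears.

Call:
{"api": "send_rows", "payload": {"deltas": [[-1, 0.0036, 0, -0.0039, 0, 0, 0], [-1, 0.0073, 0, -0.0078, 0, 0, 0], [-1, 0.0109, 0, -0.0117, 0, 0, 0], [-1, 0.0109, 0, -0.0117, 0, 0, 0], [-1, 0.0109, 0, -0.0117, 0, 0, 0]]}}

```text
t: 6.0
ee_pos: [0.5893, -0.0043, 0.0817]
orientation: [-180.0, -43.1, -175.2]
contact_force: [1.2, -0.2, -0.5]
finger_gap: 0.0003
finger_force: 0.2
```

Call:
{"api": "send_rows", "payload": {"deltas": [[-1, 0.0027, 0, -0.0029, 0, 0, 0], [-1, 0.0027, 0, -0.0029, 0, 0, 0]]}}

```text
t: 6.2
ee_pos: [0.5895, -0.0043, 0.0834]
orientation: [-180.0, -43.0, -175.2]
contact_force: [2.1, 0.2, -6.1]
finger_gap: 0.0003
finger_force: 2.6
```

Call:
{"api": "send_rows", "payload": {"deltas": [[-1, 0.0027, 0, -0.0029, 0, 0, 0], [-1, 0.0027, 0, -0.0029, 0, 0, 0]]}}

```text
t: 6.4
ee_pos: [0.5894, -0.0043, 0.0869]
orientation: [-180.0, -43.1, -175.2]
contact_force: [2.0, 0.5, -6.5]
finger_gap: 0.0003
finger_force: 3.2
```

Call:
{"api": "send_rows", "payload": {"deltas": [[-1, 0.0027, 0, -0.0029, 0, 0, 0], [-1, 0.0027, 0, -0.0029, 0, 0, 0]]}}

```text
t: 6.6
ee_pos: [0.5894, -0.0043, 0.0902]
orientation: [-180.0, -43.1, -175.2]
contact_force: [3.2, 0.2, -7.9]
finger_gap: 0.0003
finger_force: 3.5
```

Call:
{"api": "send_rows", "payload": {"deltas": [[-1, 0.0027, 0, -0.0029, 0, 0, 0], [-1, 0.005, 0, -0.0054, 0, 0, 0], [-1, 0.005, 0, -0.0054, 0, 0, 0], [-1, 0.005, 0, -0.0054, 0, 0, 0]]}}

```text
t: 7.0
ee_pos: [0.5893, -0.0044, 0.0958]
orientation: [-180.0, -43.1, -175.2]
contact_force: [3.8, 1.2, -9.4]
finger_gap: 0.0005
finger_force: 4.2
```

```bash
python3 - <<'E'
from h import *
from rig import *
d={n:grab_frame(n) for n in("side","top")};pickle.dump(d,open("f1.pkl","wb"))
p,r,s=cur();print(p,s["contact_force"],s["joint_positions"])
f0=pickle.load(open("f0.pkl","rb"))
for n in d:
    for f in(f0,d):
        yx=np.argwhere(redmask(f[n])[:300]);print(n,yx.min(0),yx.max(0),yx.mean(0),len(yx))
for z in(.129,.139,.144):
    P=[*(PIV+.12*frame(A0)[1][:2]),z];print(z,[proj(d[n],P) for n in d])
L=[]
for a in np.arange(2.5,25.1,2.5):
    k=R.from_euler("z",a,degrees=True);L.append((np.r_[PIV,0]+k.apply(p-np.r_[PIV,0]),k*r))
rows(p,r,L)
E
```

```text
[ 0.58930634 -0.00432484  0.09572812] [ 3.83148125  0.05665612 -8.80669308] [ -2.58703832  50.25558561  -2.62122827  71.30818982   1.86018701
 101.59333297  89.35816926]
side [141 321] [156 336] [148.         327.96428571] 56
side [137 321] [154 338] [144.6875 328.625 ] 48
top [153 243] [162 275] [157.84795322 259.26315789] 171
top [151 242] [161 274] [156.54054054 258.33108108] 148
0.129 [(np.float64(324.8909382614047), np.float64(145.5589180742362)), (np.float64(257.83365880486576), np.float64(160.72345300002635))]
0.139 [(np.float64(324.92084233164974), np.float64(142.54240855496636)), (np.float64(257.0839368983784), np.float64(159.15429695860138))]
0.144 [(np.float64(324.9359480808476), np.float64(141.01864821473106)), (np.float64(256.70277790589887), np.float64(158.35653724180867))]
[-1, np.float64(0.0001), np.float64(0.0057), np.float64(0.0001), np.float64(0.0095), np.float64(-0.0), np.float64(-0.0101)]
[-1, np.float64(0.0004), np.float64(0.0114), np.float64(0.0003), np.float64(0.019), np.float64(-0.0), np.float64(-0.0203)]
[-1, np.float64(0.0008), np.float64(0.017), np.float64
[... 233 characters left out ...]
2), np.float64(0.0021), np.float64(0.0475), np.float64(-0.0), np.float64(-0.0507)]
[-1, np.float64(0.0033), np.float64(0.0337), np.float64(0.0031), np.float64(0.0569), np.float64(-0.0), np.float64(-0.0608)]
[-1, np.float64(0.0045), np.float64(0.0392), np.float64(0.0042), np.float64(0.0664), np.float64(-0.0), np.float64(-0.071)]
[-1, np.float64(0.0058), np.float64(0.0446), np.float64(0.0054), np.float64(0.0759), np.float64(-0.0), np.float64(-0.0811)]
[-1, np.float64(0.0073), np.float64(0.0499), np.float64(0.0068), np.float64(0.0854), np.float64(-0.0), np.float64(-0.0913)]
[-1, np.float64(0.009), np.float64(0.0551), np.float64(0.0084), np.float64(0.0949), np.float64(-0.0), np.float64(-0.1014)]
```

The ring is up about 12–14 mm, by both force and image, so the pin is clear. I'll swing a little first to test it.

Call:
{"api": "send_rows", "payload": {"deltas": [[-1, 0.0001, 0.0057, 0.0001, 0.0095, 0, -0.0101], [-1, 0.0004, 0.0114, 0.0003, 0.019, 0, -0.0203], [-1, 0.0004, 0.0114, 0.0003, 0.019, 0, -0.0203]]}}

```text
t: 7.4
ee_pos: [0.5877, 0.0073, 0.0959]
orientation: [179.8, -43.1, -169.8]
contact_force: [3.0, 2.4, -9.6]
finger_gap: 0.0008
finger_force: 4.4
```

```bash
python3 - <<'E'
from h import *
p,r,s=cur();a=np.degrees(np.arctan2(*(p[:2]-PIV)[::-1]));print(p,s["contact_force"],a,np.hypot(*(p[:2]-PIV)))
L=[]
for a in np.arange(2.5,20.1,2.5):
    k=R.from_euler("z",a,degrees=True);L.append((np.r_[PIV,0]+k.apply(p-np.r_[PIV,0]),k*r))
rows(p,r,L)
E
```

```text
[0.58769676 0.00731578 0.09585953] [ 3.01063412  2.37816743 -9.58009392] 11.744283669746721 0.09784507146660085
[-1, np.float64(0.0002), np.float64(0.0057), np.float64(0.0002), np.float64(0.0095), np.float64(0.0), np.float64(-0.0101)]
[-1, np.float64(0.0006), np.float64(0.0114), np.float64(0.0006), np.float64(0.019), np.float64(0.0001), np.float64(-0.0203)]
[-1, np.float64(0.0011), np.float64(0.017), np.float64(0.0011), np.float64(0.0285), np.float64(0.0001), np.float64(-0.0304)]
[-1, np.float64(0.0019), np.float64(0.0226), np.float64(0.0019), np.float64(0.038), np.float64(0.0002), np.float64(-0.0405)]
[-1, np.float64(0.0028), np.float64(0.0281), np.float64(0.0027), np.float64(0.0475), np.float64(0.0002), np.float64(-0.0507)]
[-1, np.float64(0.0039), np.float64(0.0336), np.float64(0.0038), np.float64(0.057), np.float64(0.0002), np.float64(-0.0608)]
[-1, np.float64(0.0052), np.float64(0.039), np.float64(0.005), np.float64(0.0665), np.float64(0.0003), np.float64(-0.0709)]
[-1, np.float64(0.0066), np.float64(0.0444), np.float64(0.0064), np.float64(0.076), np.float64(0.0003), np.float64(-0.0811)]
```

Call:
{"api": "send_rows", "payload": {"deltas": [[-1, 0, 0, 0, 0, 0, 0], [-1, 0, 0, 0, 0, 0, 0]]}}

```text
t: 7.6
ee_pos: [0.5882, 0.0046, 0.0958]
orientation: [180.0, -43.1, -170.2]
contact_force: [4.0, 0.5, -9.7]
finger_gap: 0.0007
finger_force: 4.6
```

```bash
python3 - <<'E'
from h import *
from rig import *
p,r,s=cur();a=np.degrees(np.arctan2(*(p[:2]-PIV)[::-1]));print(p,s["contact_force"],a,np.hypot(*(p[:2]-PIV)),s["orientation"],s["joint_velocities"])
f=grab_frame("top");yx=np.argwhere(redmask(f)[:300]);print(yx.min(0),yx.max(0))
for a in(A0+4,A0+5,A0+6,A0+7):
    r_,e=frame(a);print(a,proj(f,[*(PIV+.135*e[:2]),.116]))
k=R.from_euler("z",29.8-9.8,degrees=True)
L=[]
for a in np.arange(2.5,20.1,2.5):
    k=R.from_euler("z",a,degrees=True);L.append((np.r_[PIV,0]+k.apply(p-np.r_[PIV,0]),k*r))
rows(p,r,L)
E
```

```text
[0.58815076 0.00458846 0.09580659] [ 3.99266187  0.5225222  -9.66978185] 10.125145609972595 0.097773467551025 [ 179.96435078  -43.11331758 -170.20643272] [ 0.51419119  0.03744468  0.46532066 -0.15046878  0.17659552 -0.05666392
  0.02576913]
[152 236] [162 268]
8.8 (np.float64(253.49900217626262), np.float64(156.1714587152213))
9.8 (np.float64(252.3293590722008), np.float64(156.38125189126745))
10.8 (np.float64(251.16283485501137), np.float64(156.61046870163568))
11.8 (np.float64(249.99975371125373), np.float64(156.8590510219658))
[-1, np.float64(0.0001), np.float64(0.0057), np.float64(0.0001), np.float64(0.0095), np.float64(0.0), np.float64(-0.0101)]
[-1, np.float64(0.0004), np.float64(0.0114), np.float64(0.0004), np.float64(0.019), np.float64(0.0), np.float64(-0.0203)]
[-1, np.float64(0.0009), np.float64(0.017), np.float64(0.0008), np.float64(0.0285), np.float64(0.0), np.float64(-0.0304)]
[-1, np.float64(0.0015), np.float64(0.0226), np.float64(0.0015), np.float64(0.038), np.float64(0.0), np.float64(-0.0406)]
[-1, np.float64(0.0024), np.float64(0.0282), np.float64(0.0022), np.float64(0.0475), np.float64(0.0), np.float64(-0.0507)]
[-1, np.float64(0.0034), np.float64(0.0337), np.float64(0.0032), np.float64(0.057), np.float64(0.0), np.float64(-0.0608)]
[-1, np.float64(0.0046), np.float64(0.0392), np.float64(0.0043), np.float64(0.0664), np.float64(0.0), np.float64(-0.071)]
[-1, np.float64(0.0059), np.float64(0.0445), np.float64(0.0056), np.float64(0.0759), np.float64(0.0001), np.float64(-0.0811)]
```

Call:
{"api": "send_rows", "payload": {"deltas": [[-1, 0.0001, 0.0028, 0.0001, 0.0048, 0, -0.005], [-1, 0.0001, 0.0057, 0.0001, 0.0095, 0, -0.0101], [-1, 0.0002, 0.0085, 0.0002, 0.0143, 0, -0.0152], [-1, 0.0004, 0.0114, 0.0004, 0.019, 0, -0.0203], [-1, 0.0006, 0.0142, 0.0006, 0.0238, 0, -0.0254], [-1, 0.0009, 0.017, 0.0008, 0.0285, 0, -0.0304], [-1, 0.0012, 0.0198, 0.0011, 0.0333, 0, -0.0355], [-1, 0.0015, 0.0226, 0.0015, 0.038, 0, -0.0406], [-1, 0.002, 0.0254, 0.0018, 0.0428, 0, -0.0456], [-1, 0.0024, 0.0282, 0.0022, 0.0475, 0, -0.0507], [-1, 0.0029, 0.031, 0.0027, 0.0522, 0, -0.0558], [-1, 0.0034, 0.0337, 0.0032, 0.057, 0, -0.0608], [-1, 0.004, 0.0365, 0.0037, 0.0617, 0, -0.066], [-1, 0.0046, 0.0392, 0.0043, 0.0664, 0, -0.071], [-1, 0.0052, 0.0419, 0.0049, 0.0712, 0, -0.076], [-1, 0.0059, 0.0445, 0.0056, 0.0759, 0, -0.0811], [-1, 0.0059, 0.0445, 0.0056, 0.0759, 0, -0.0811], [-1, 0.0059, 0.0445, 0.0056, 0.0759, 0, -0.0811], [-1, 0.0059, 0.0445, 0.0056, 0.0759, 0, -0.0811], [-1, 0.0059, 0.0445, 0.0056, 0.0759, 0, -0.0811]]}}

```text
t: 9.65
ee_pos: [0.5764, 0.0361, 0.0958]
orientation: [180.0, -43.1, -150.2]
contact_force: [3.7, 3.4, -9.5]
finger_gap: 0.0004
finger_force: 4.8
```

```bash
python3 - <<'E'
from h import *
from rig import *
p,r,s=cur();a=np.degrees(np.arctan2(*(p[:2]-PIV)[::-1]));print(p,s["contact_force"],a,np.hypot(*(p[:2]-PIV)),s["orientation"],s["joint_velocities"])
d={n:grab_frame(n) for n in("side","top")}
for n in d:
  f=d[n];yx=np.argwhere(redmask(f)[:300]);print(n,yx.min(0),yx.max(0))
  for a in(28.8,29.8,30.8):
    r_,e=frame(a);n_=[-e[1],e[0]];print(a,[proj(f,[*(PIV+.135*e[:2]+k*.0305*np.array(n_)),.116]) for k in(-1,0,1)])
cv2.imwrite("pics/c4.png",np.hstack([cv2.resize(d["side"]["color"][130:250,240:360],None,fx=3.3,fy=3.3,interpolation=2),cv2.resize(d["top"]["color"][140:260,220:340],None,fx=3.3,fy=3.3,interpolation=2)]))
E
```

```text
[0.57641042 0.03610919 0.09582803] [ 3.65387417  3.41100723 -9.48408249] 29.957819288694274 0.09754279264523213 [ 179.96684429  -43.12465823 -150.23897453] [-0.05137513  0.00673733 -0.00623689  0.0390534   0.20187104 -0.04673879
 -0.06554057]
side [128 303] [141 322]
28.8 [(np.float64(324.30888263692344), np.float64(140.44908278745942)), (np.float64(314.0781581528676), np.float64(135.73142569413133)), (np.float64(304.03668398400214), np.float64(131.1010369162841))]
29.8 [(np.float64(323.6244543385526), np.float64(139.96079576948995)), (np.float64(313.29114821380773), np.float64(135.37538967058623)), (np.float64(303.1439923530639), np.float64(130.8725877784638))]
30.8 [(np.float64(322.9292225414941), np.float64(139.4817682728893)), (np.float64(312.4961976734643), np.float64(135.02942095822078)), (np.float64(302.246024969692), np.float64(130.65510675023148))]
top [156 215] [174 244]
28.8 [(np.float64(244.62843445733785), np.float64(156.5755209526212)), (np.float64(231.06408483833548), np.float64(163.96803615224007)), (np.float64(217.4097519734758), np.float64(171.40959185371833))]
29.8 [(np.float64(243.46088982152054), np.float64(156.93329226822382)), (np.float64(230.0173449959824), np.float64(164.5497346080531)), (np.float64(216.48173415494128), np.float64(172.21833696279185))]
30.8 [(np.float64(242.29892316933564), np.float64(157.31040422627225)), (np.float64(228.98000768852165), np.float64(165.14877635056706)), (np.float64(215.56704729991847), np.float64(173.04249524725546))]
```

View pics/c4.png

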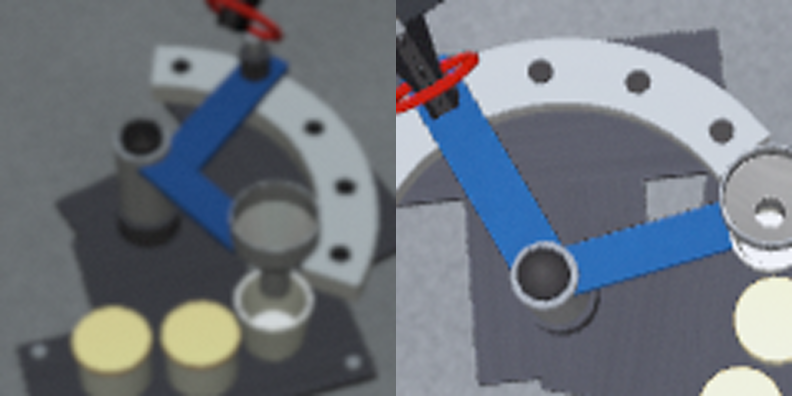

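The arm is at about +25°. The funnel is over the open white tub (side crop about (272,300)), and the middle hole is uncovered. I'm lowering straight down.

Call:
{"api": "send_rows", "payload": {"deltas": [[-1, -0.0018, 0, 0.0019, 0, 0, 0], [-1, -0.0036, 0, 0.0039, 0, 0, 0], [-1, -0.0055, 0, 0.0058, 0, 0, 0], [-1, -0.0073, 0, 0.0078, 0, 0, 0], [-1, -0.0091, 0, 0.0097, 0, 0, 0], [-1, -0.0109, 0, 0.0117, 0, 0, 0], [-1, -0.0127, 0, 0.0136, 0, 0, 0], [-1, -0.0146, 0, 0.0155, 0, 0, 0], [-1, -0.0164, 0, 0.0175, 0, 0, 0], [-1, -0.0182, 0, 0.0194, 0, 0, 0], [-1, -0.0209, 0, 0.0223, 0, 0, 0], [-1, -0.0209, 0, 0.0223, 0, 0, 0], [-1, -0.0209, 0, 0.0223, 0, 0, 0]]}}

```text
t: 11.05
ee_pos: [0.5761, 0.0356, 0.073]
orientation: [-180.0, -43.2, -150.3]
contact_force: [-0.1, 0.5, -0.8]
finger_gap: 0.0003
finger_force: 0.0
```

```bash
python3 - <<'E'
from h import *
from rig import *
p,r,s=cur();print(p,s["contact_force"])
d={n:grab_frame(n) for n in("side","top")}
for n in d:
  f=d[n];yx=np.argwhere(redmask(f)[:300]);print(n,yx.min(0),yx.max(0))
  for lift in(0,.010,.013):
    r_,e=frame(29.8);n_=[-e[1],e[0]];print(lift,[np.round(proj(f,[*(PIV+rr*e[:2]+k*.0305*np.array(n_)),z+lift]),1) for rr,k,z in((.135,-1,.103),(.135,1,.103),(.12,0,.129),(.15,0,.077))])
cv2.imwrite("pics/c5.png",np.hstack([cv2.resize(d["side"]["color"][110:190,270:350],None,fx=5,fy=5,interpolation=2),cv2.resize(d["top"]["color"][130:210,190:270],None,fx=5,fy=5,interpolation=2)]))
E
```

```text
[0.57609714 0.03564189 0.07302728] [-0.14028841  0.5288885  -0.76539653]
side [132 303] [144 322]
0 [array([323.6, 143.8]), array([303.3, 134.7]), array([309.9, 135. ]), array([316.7, 143.2])]
0.01 [array([323.6, 140.8]), array([303.2, 131.8]), array([309.8, 132. ]), array([316.6, 140.3])]
0.013 [array([323.6, 140. ]), array([303.1, 130.9]), array([309.8, 131.1]), array([316.6, 139.5])]
top [159 217] [175 245]
0 [array([244.6, 158.9]), array([218., 174.]), array([232.3, 168.9]), array([230.4, 164.2])]
0.01 [array([243.7, 157.4]), array([216.8, 172.6]), array([231.3, 167.4]), array([229.4, 162.7])]
0.013 [array([243.5, 156.9]), array([216.5, 172.2]), array([231., 167.]), array([229.1, 162.3])]
```

View pics/c5.png

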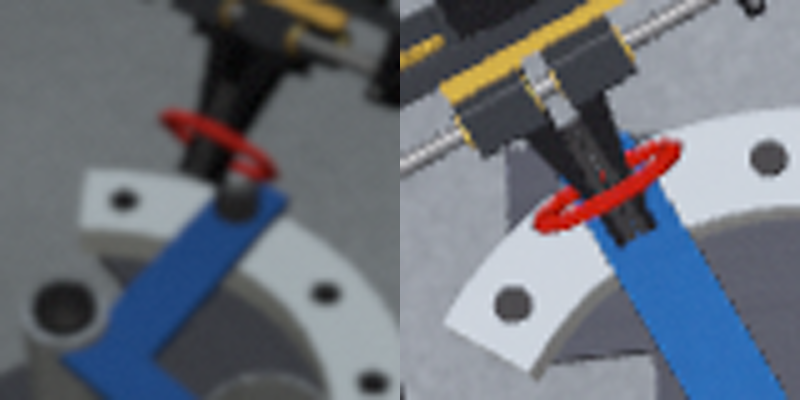

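The ring has dropped about 13 mm and matches the home projection. The force is about zero and the fingers hang free inside the ring. I'm withdrawing along the tool axis.

Call:
{"api": "send_rows", "payload": {"deltas": [[-1, 0, 0, -0.013, 0, 0, 0], [-1, 0, 0, -0.026, 0, 0, 0], [-1, 0, 0, -0.039, 0, 0, 0], [-1, 0, 0, -0.052, 0, 0, 0], [-1, 0, 0, -0.065, 0, 0, 0], [-1, 0, 0, -0.078, 0, 0, 0], [-1, 0, 0, -0.09, 0, 0, 0], [-1, 0, 0, -0.1, 0, 0, 0], [-1, 0, 0, -0.1, 0, 0, 0], [-1, 0, 0, -0.1, 0, 0, 0]]}}

```text
t: 12.15
ee_pos: [0.6209, 0.0614, 0.1275]
orientation: [180.0, -43.2, -150.2]
contact_force: [-0.2, 0.5, 0.5]
finger_gap: 0.0005
finger_force: 0.0
```

Call:
{"api": "send_rows", "payload": {"deltas": [[-1, -0.005, 0, -0.02, 0, -0.03, 0], [-1, -0.005, 0, -0.05, 0, -0.07, 0], [-1, 0, 0, -0.08, 0, -0.1, 0], [-1, 0, 0, -0.11, 0, -0.14, 0], [-1, 0, 0, -0.13, 0, -0.16, 0], [-1, 0, 0, -0.13, 0, -0.16, 0], [-1, 0, 0, -0.13, 0, -0.16, 0], [-1, 0, 0, -0.13, 0, -0.16, 0]]}}

```text
t: 12.95
ee_pos: [0.6778, 0.0944, 0.1967]
orientation: [179.9, -14.6, -150.2]
contact_force: [0.1, -0.3, -0.6]
finger_gap: 0.0003
finger_force: 0.0
```

```bash
python3 - <<'E'
from h import *
from rig import *
p,r,s=cur();print(p,s["contact_force"],s["t"])
d={n:grab_frame(n) for n in("side","top")}
for n in d:
  f=d[n];yx=np.argwhere(redmask(f)[:300]);print(n,yx.min(0),yx.max(0))
cv2.imwrite("pics/c6.png",np.hstack([cv2.resize(d["side"]["color"][100:260,240:400],None,fx=2.5,fy=2.5,interpolation=2),cv2.resize(d["top"]["color"][130:290,190:350],None,fx=2.5,fy=2.5,interpolation=2)]))
E
```

```text
[0.67781495 0.09442255 0.19668639] [ 0.08003913 -0.27773095 -0.60657329] 12.95
side [132 303] [144 323]
top [159 217] [175 245]
```

View pics/c6.png

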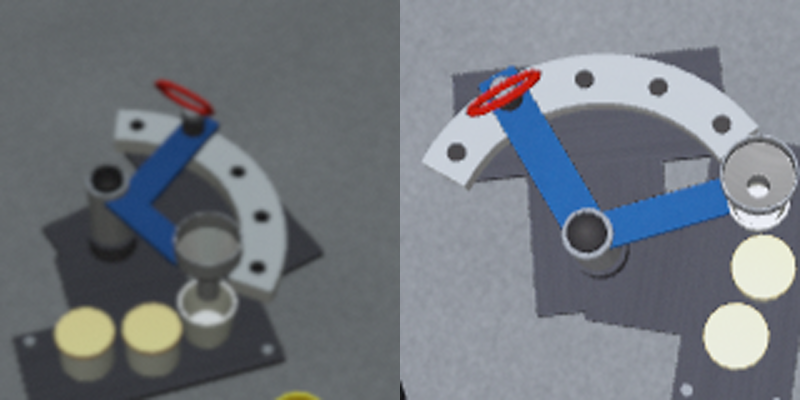

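The arm sits one hole over with the ring home (rows 132–144 in the side view, unchanged after the hand left). The funnel is over the open tub, the tubs are in place and the hand is clear.

```bash
python3 -c "
from rig import *
print(close_job())"
```

```text
the job is handed in; nothing more can be done
None
```

The pin was lifted by its ring and the arm swung one hole to +0.436 rad; the pin looks fully home there, with the funnel over the open white tub, the tubs in place and the hand clear, and the job was handed in at about 13 s of the 43 s allowed.

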